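Tap a taper-shank press tool into its holder

ROBOT

A 6-joint arm with a two-finger parallel gripper is mounted at the origin on the work surface. World frame = base frame: x ahead of the robot, y to its left, z up, the work surface at z = 0. Lengths are in m, angles in degrees, forces in N, time in s.
With the tool pointing down it reaches from about 0.35 to 0.875 m from the base axis. Payload 4.2 kg.
Tool frame: the origin (TCP) lies between the finger pads; the fingertips stand tip_reach ahead of it and the grasp point (between the pads) lies 8 mm behind it (tip_reach is the distance from the TCP to the fingertips, in m); z points along the fingers, y is the direction in which the jaws open and shut (so a half turn about z gives the same grasp; the last joint's range is limited). The gripper opens to 87 mm and grips with 3 to 60 N. Pads are 19 mm wide; open, the fingers measure 117 mm over their backs; the gripper's body (75 mm by 190 mm) begins 51 mm behind the grasp point.
Start: joints at [80.821, 22.042, 0.453, 0, -68.411, -14.817], TCP at [0.254, 0.571, 0.234] pointing down, gripper open.
Joint ranges: [-179.83, 179.83], [-69.29, 118.12], [-61.27, 80.66], [-181.25, 117.63], [-171.15, -9.14], [-177.46, 177.46]. Speed limits (degrees/s): [159.86, 159.86, 180, 180, 180, 180].

INTERFACE

Orientations are given as [roll, pitch, yaw] about the fixed x, y, z axes, in that order (R = Rz(yaw) Ry(pitch) Rx(roll)).
In Python, from plant import state, capture, camera_info, sign_off, tip_reach gives the robot as it stands.
- The arm moves only by the shell command python3 -m handwheel 'ROWS' [FORCE]. ROWS is JSON, a list of rows, each an object with "delta_pos": the shift along the tool's x, y, z in m, a list of three; "rot": the turn, a rotation vector about the tool's x, y, z in rad, a list of three; "jaw": the opening, from -1 (shut) to 1 (fully open). A call has 1 to 5 rows; each row is the pose to reach, as a shift and turn from the pose measured when the call began, along the tool's axes at that moment; what a row does not reach only later rows make up. A row lasts 1/8 s, in which the tool goes at most 62.5 mm and 10.7 degrees, less where a joint would pass 70% of its speed; a pose out of reach is approached as far as the arm can. A call with a gripper value outside its range is refused whole. The fingers move at their own pace and stop on an object; FORCE is the grip in N (left out, the last holds). Time passes only in rows, so rows that repeat a pose let the fingers close. It gives the time, the measured TCP pose, the force and the opening at its end, in the units of the state.
- state(): the state, without advancing time (a new reading comes with each control period).
- capture(name): name is "side" or "top"; returns the picture (480x640x3 uint8, blue, green, red); there is no depth.
- camera_info(name): a dict with "camera_matrix" (3x3 intrinsics, pixels), "rvec" (rotation vector, rad) and "tvec" (3), from world to camera coordinates, as OpenCV has them. Camera axes: x right, y down, z forward; pixel columns grow to the right and rows downward; lengths in m; the calibration is good to about 2 mm. A picture is of the moment at which its call begins. camera_info takes no time and is no camera call.
- sign_off(): hands the job in, once; it reports no verdict.
The state is a dict: "clock": time; "q": joint angles; "qvel": joint speeds; "effort": joint torques, N m; "tcp_pos": TCP position; "ee_rot": TCP orientation; "wrist_force": force on the tool from outside, world axes, zero at the start; "wrist_torque": the same for the moment, N m; "finger_gap": finger opening in m.
Only numpy, scipy, OpenCV 4.12 (cv2) and the standard library are available. Lean on these libraries where they do the work, as an engineer would, in place of code of your own. Each camera call takes 0.05 s, during which the arm holds its last target.

TASK

Take the orange-handled tool from the white rack, put its tapered shank into the aluminium holder and tap or press it straight down until it lands solidly on the stop hidden inside (a firm push of about 20 N, never more than 30 N). Then lift tool and holder together by the orange handle alone, so that only the taper's friction carries the holder, and stand them upright inside the ring of the blue tray; leave the black-handled tool, the pin box and the jar alone.

Things in the scene. Friction and masses are not known exactly. Their poses are not given: they have to be found in the camera images.
- tool: press tool, about 120 g, 108 mm tall, round: tapered steel shank, flange, orange handle. Origin: centre of the shank's lower tip, z up. Shank 50 mm long: 13 mm across at the tip, 18.4 mm at 4 mm up, widening evenly to 22.5 mm at 50 mm; flange 36 mm across from 50 to 58 mm; handle 26 mm across from 58 to 108 mm. Starts in a rack hole, flange on the rack's top, tip 5 mm above the table.
- tool_top (a point): centre of the flat top of the orange handle, 108 mm above the tool's tip
- holder: loose aluminium cup with a dark band, 200 g, 56 mm across, 50 mm tall, standing in the grey nest. Origin: centre of its underside, z up. Its bore holds four springy brass leaves matching the taper, mouth 18.4 mm across. They first touch the shank when its tip is about 42 mm above the holder's underside; from there the friction grows to 5 to 14 N as the shank is pushed in onto the stop.
- holder_rim (a point): centre of the holder's mouth, level with its rim, 50 mm above its underside. The rubber stop inside differs in height every time and cannot be seen: the tip meets it 6 to 22 mm above the holder's underside (flange then 6 to 22 mm above this rim); beyond that the push rises by some 14 N per mm. The seated taper carries at least 4 N, the holder weighs 2 N: lift smoothly.
- nest: fixed grey plate 92 x 92 mm, 6 mm thick, with a dark steel ring (inner diameter 59 mm, rising 10 mm above the plate) in which the holder starts. Origin at the centre of the plate's underside, on the table.
- tray: fixed blue plate 100 x 100 mm, 6 mm thick, with a blue ring (inner diameter 69 mm, rising 8 mm above the plate), empty: the holder must finally stand on the plate inside this ring. Origin at the centre of the plate's underside, on the table.
- rack: fixed white block 56 x 140 x 55 mm (x, y, z) with two holes of 26 mm through it, 80 mm apart along its y axis (at y = -40 and +40 mm), one for each tool. Origin at the centre of its underside, on the table.
- spare: tool of the same size and weight with a black handle and a straight 20 mm shank, in the other hole of the rack; leave it there, its top 113 mm above the table. Origin at the centre of its lower tip.
- pinbox: open black box of steel pins, 75 x 95 x 35 mm; leave it. Origin at the centre of its underside.
- jar: small clear jar with a blue cap, 48 mm across, 70 mm tall; leave it. Origin at the centre of its underside.
Not all that is in view belongs to the job. Of the things like the nest, leave any that is purple; of the rest the larger one is meant.

How it is judged:
By the outcome, as a careful person would: the job done as asked, in the order asked, and still so for the second after the job is handed in, with the robot touching nothing.
It also fails if it takes over 67 s, if anything falls off the work surface, if the arm or the gripper's body presses on something with over 40 N, if the wrist force passes 120 N, or if a joint passes its speed limit or range.

## Working session

There is one attempt and no reset: what is moved stays moved. The work goes in short steps, Python scripts to look and compute and a shell command to move; the robot and the scene stay as the last step left them, time stands still between calls to the robot, and variables do not carry over. Pictures are saved under pics/ and viewed, and the job is handed in when it is done.

```bash
ls; mkdir -p pics
python3 - <<'E'
from plant import *
import cv2
s=state();print(s);print(tip_reach() if callable(tip_reach) else tip_reach)
for n in("side","top"):
    cv2.imwrite(f"pics/{n}0.png",capture(n)); print(n,camera_info(n))
E
```

```text
pics
{'clock': 0.0, 'q': array([ 8.08224952e+01,  2.20918776e+01,  3.78872470e-01, -2.96877444e-02,
       -6.84120438e+01, -1.48165464e+01]), 'qvel': array([ 0.00759108,  0.01230664,  0.03200351, -0.03246668,  0.02964284,
       -0.07582753]), 'effort': array([ 2.79988171e-04, -3.90670180e+01,  1.87405390e+01,  4.21982870e+00,
        1.10176616e-02, -1.92854604e-04]), 'tcp_pos': array([0.2538925 , 0.57046038, 0.23243982]), 'ee_rot': array([ 1.79872053e+02, -5.31450949e-03, -2.40049983e+01]), 'wrist_force': array([-1.01533204, -0.5440222 ,  1.5963555 ]), 'wrist_torque': array([ 0.04522342, -0.01581849, -0.01414758]), 'finger_gap': 0.08680627753668467}
0.011
side {'camera_matrix': array([[510.70420274,   0.        , 320.42599306],
       [  0.        , 510.70420274, 239.00641351],
       [  0.        ,   0.        ,   1.        ]]), 'rvec': array([ 2.06141221, -0.4543578 ,  0.26128478]), 'tvec': array([-0.53667236,  0.18118445,  0.73308459])}
top {'camera_matrix': array([[439.80624654,   0.        , 321.08130395],
       [  0.        , 439.80624654, 235.08853635],
       [  0.        ,   0.        ,   1.        ]]), 'rvec': array([ 2.14828898, -2.12793574,  0.1888886 ]), 'tvec': array([-0.0695087 ,  0.59324713,  0.74556325])}
```

View pics/side0.png

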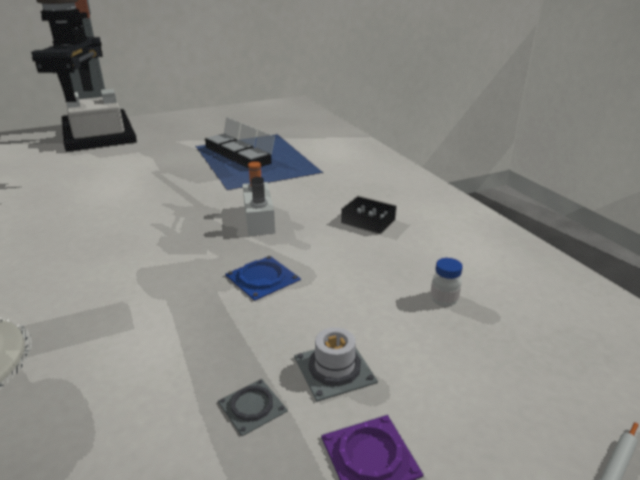

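View pics/top0.png

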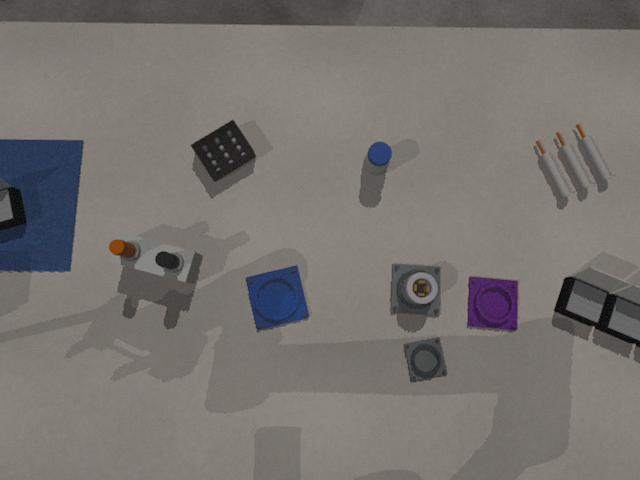

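The side view shows the orange handle at (256,172), the rack at (259,212), the blue tray at (262,276), the holder in the large grey nest at (335,360), a smaller grey plate at (252,405) and a purple plate at (370,452). In the top view they are at orange (120,248), tray (278,298), holder (421,289), small grey plate (427,360) and purple plate (493,303).

Nest candidates in the top view are grey (415,290), smaller grey (427,360) and purple (493,303). The larger grey one fits, and it holds the cup. The only blue ringed plate is at (278,298); the mat on the left has no ring.

```bash
cat > h.py <<'E'
import numpy as np, cv2
from plant import *
def cam(n):
    c=camera_info(n);R,_=cv2.Rodrigues(np.array(c['rvec'],float));return c['camera_matrix'],R,np.array(c['tvec'],float).ravel()
def proj(n,p):
    c=camera_info(n);return cv2.projectPoints(np.array(p,float).reshape(-1,1,3),c['rvec'],c['tvec'],c['camera_matrix'],None)[0].reshape(-1,2)
def ray(n,uv):
    K,R,t=cam(n);d=R.T@np.linalg.solve(K,[uv[0],uv[1],1.]);return -R.T@t,d
def plane(n,uv,z):
    o,d=ray(n,uv);return o+d*(z-o[2])/d[2]
def tri(u,v):
    P=[]
    for n in("side","top"):
        K,R,t=cam(n);P.append(K@np.c_[R,t])
    X=cv2.triangulatePoints(P[0],P[1],np.array(u,float).reshape(2,1),np.array(v,float).reshape(2,1)).ravel();return X[:3]/X[3]
def blobs(m,amin=30):
    n,l,st,c=cv2.connectedComponentsWithStats(m.astype(np.uint8))
    return [(st[i].tolist(),c[i].round(1).tolist()) for i in range(1,n) if st[i][4]>amin]
E
python3 - <<'E'
from h import *
for n in("side","top"):
    o,_=ray(n,(320,240));print(n,o, proj(n,[[0,0,0],[.254,.571,.234]]))
    im=cv2.imread(f"pics/{n}0.png");h=cv2.cvtColor(im,cv2.COLOR_BGR2HSV);H,S,V=cv2.split(h)
    print('orange',blobs((H<15)&(S>170)&(V>80),20))
    print('blue',blobs((H>105)&(H<125)&(S>150),100))
im=cv2.imread("pics/top0.png")
cv2.imwrite("pics/c1.png",cv2.resize(im[200:400,90:290],None,fx=3,fy=3,interpolation=cv2.INTER_CUBIC))
cv2.imwrite("pics/c2.png",cv2.resize(im[240:400,370:530],None,fx=3.5,fy=3.5,interpolation=cv2.INTER_CUBIC))
im=cv2.imread("pics/side0.png")
cv2.imwrite("pics/c3.png",cv2.resize(im[150:300,200:320],None,fx=4,fy=4,interpolation=cv2.INTER_CUBIC))
cv2.imwrite("pics/c4.png",cv2.resize(im[310:450,210:400],None,fx=4,fy=4,interpolation=cv2.INTER_CUBIC))
E
```

```text
side [ 0.25894355 -0.71672016  0.52680025] [[-53.44740648 365.22876557]
 [ 78.71614176  90.21362191]]
orange [([249, 162, 10, 5, 29], [254.2, 164.2])]
blue [([437, 259, 24, 18, 353], [448.7, 267.5]), ([227, 262, 68, 37, 1300], [259.6, 279.1])]
top [ 0.46134214 -0.05740363  0.83456961] [[ 280.07826426  585.04381579]
 [-185.15854403  472.31376835]]
orange [([577, 125, 7, 12, 26], [580.2, 130.6]), ([557, 133, 8, 12, 29], [560.3, 138.6]), ([537, 141, 7, 12, 22], [540.1, 146.8]), ([109, 240, 16, 14, 158], [116.5, 246.4])]
blue [([369, 142, 22, 21, 227], [379.6, 152.1]), ([246, 267, 61, 61, 2022], [276.8, 297.9])]
```

View pics/c1.png

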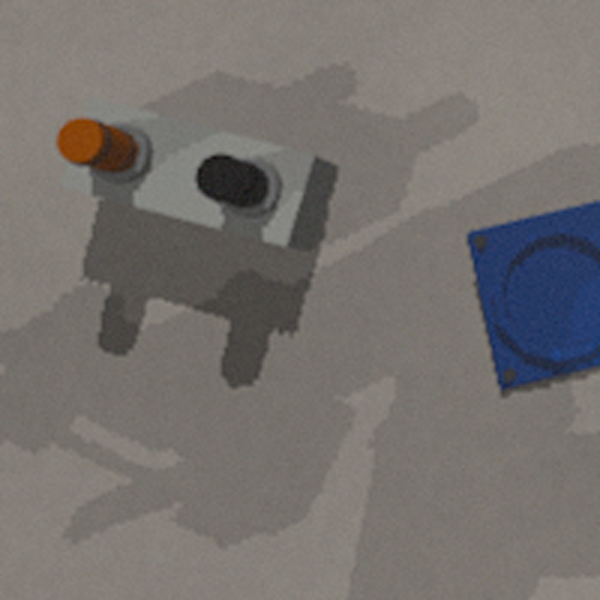

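View pics/c2.png

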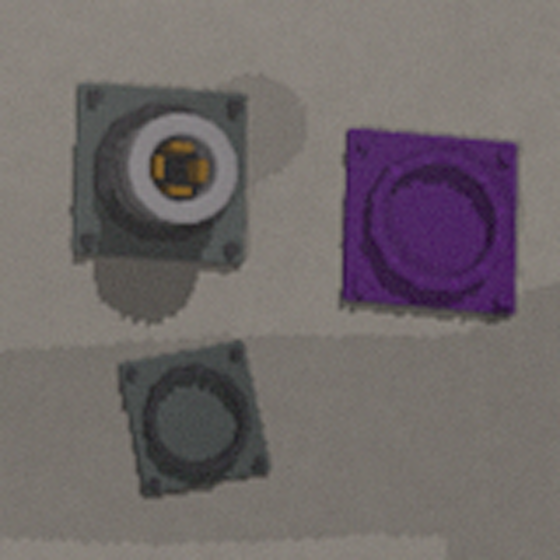

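View pics/c3.png

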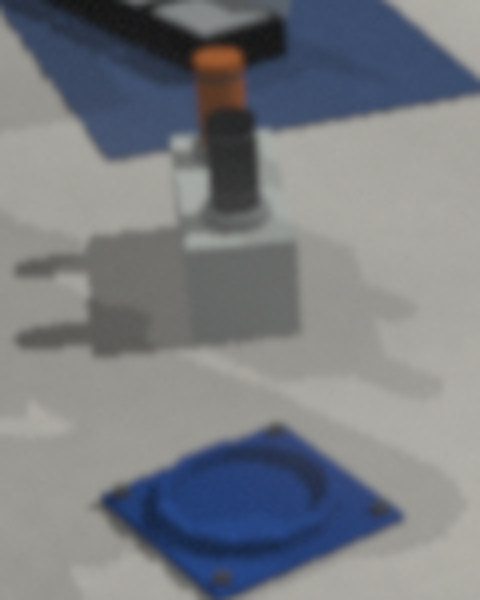

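View pics/c4.png

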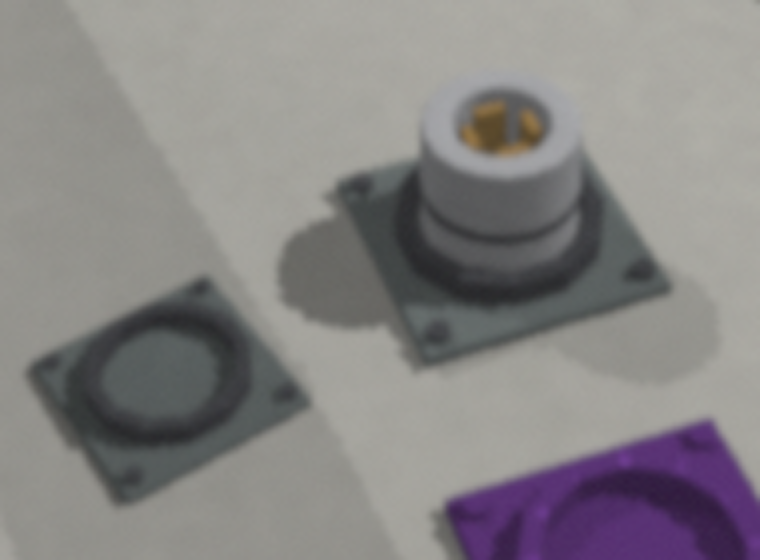

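The crops confirm it. Orange top disc is at top (117,247) and black top at (162,260), with the tray intact and its ring empty. The holder, with brass leaves, stands in the larger grey nest with its mouth near (422,288).

Run:
```python
from h import *
im=cv2.imread("pics/top0.png");h=cv2.cvtColor(im,cv2.COLOR_BGR2HSV)
# orange top disc
m=((h[...,0]<16)&(h[...,1]>150)&(h[...,2]>130)).astype(np.uint8)
sub=np.zeros_like(m);sub[225:270,95:145]=m[225:270,95:145]
c=max(cv2.findContours(sub,cv2.RETR_EXTERNAL,cv2.CHAIN_APPROX_NONE)[0],key=cv2.contourArea)
print('orange top',cv2.minEnclosingCircle(c),cv2.fitEllipse(c), h[246,112:135,2].tolist())
e=cv2.fitEllipse(c)[0]
print('tool_top',plane('top',e,.113))
print('spare top',plane('top',(162.7,260),.113))
# rim: brightest around
g=h[...,2]; 
sub=np.zeros_like(m);r=g[260:320,390:450];
t,mm=cv2.threshold(cv2.resize(r,None,fx=4,fy=4,interpolation=cv2.INTER_CUBIC),0,255,cv2.THRESH_OTSU)
for th in (135,150,160,t):
    mm=(cv2.resize(r,None,fx=4,fy=4,interpolation=cv2.INTER_CUBIC)>th).astype(np.uint8)
    c=max(cv2.findContours(mm,cv2.RETR_EXTERNAL,cv2.CHAIN_APPROX_NONE)[0],key=cv2.contourArea)
    e=cv2.fitEllipse(c); ctr=np.array(e[0])/4+[390-.375,260-.375]
    print(th,ctr,np.array(e[1])/4,plane('top',ctr,.056))
# tray
m=((h[...,0]>105)&(h[...,0]<125)&(h[...,1]>130)).astype(np.uint8);sub=m*0;sub[255:340,235:320]=m[255:340,235:320]
c=max(cv2.findContours(sub,cv2.RETR_EXTERNAL,cv2.CHAIN_APPROX_NONE)[0],key=cv2.contourArea)
b=cv2.minAreaRect(c);print('tray',b,plane('top',b[0],.006))
# check scale of each: side projections
for n,p in(('tool',plane('top',(117,247),.113)),('rim',plane('top',(422.3,288),.056)),('tray',plane('top',b[0],.006))): print(n,proj('side',p))
```

```text
orange top ((115.86231994628906, 245.97825622558594), 7.154035568237305) ((115.77839660644531, 246.08599853515625), (12.392251968383789, 13.55489444732666), 54.49052047729492) [136, 135, 134, 138, 134, 136, 137, 137, 133, 134, 139, 120, 85, 62, 50, 72, 80, 83, 91, 88, 92, 73, 82]
tool_top [0.56135241 0.27512836 0.113     ]
spare top [0.53906693 0.19642723 0.113     ]
135 [395.14172935 260.86653984] [2.50570941 8.74487209] [ 0.54769339 -0.19609567  0.056     ]Traceback (most recent call last):
  File "<stdin>", line 17, in <module>
ValueError: max() iterable argument is empty
```

Run:
```python
from h import *
im=cv2.imread("pics/top0.png");h=cv2.cvtColor(im,cv2.COLOR_BGR2HSV)
def el(mask):
    c=max(cv2.findContours(mask.astype(np.uint8),cv2.RETR_EXTERNAL,cv2.CHAIN_APPROX_NONE)[0],key=cv2.contourArea);return cv2.fitEllipse(cv2.convexHull(c)),c
def up(x,x0,y0,w,hh,f=4): return cv2.resize(x[y0:y0+hh,x0:x0+w],None,fx=f,fy=f,interpolation=cv2.INTER_CUBIC)
A=up(im,100,230,45,40).astype(int)
for d in(45,60,75):
  e,_=el((A[...,2]-A[...,0])>d); p=np.array(e[0])/4-.375+[100,230]
  print('orange all',d,p,np.array(e[1])/4)
for v in(105,115,125):
  e,_=el(((A[...,2]-A[...,0])>60)&(A[...,2]>v)); p=np.array(e[0])/4-.375+[100,230]
  print('orange disc',v,p,np.array(e[1])/4,plane('top',p,.113))
G=up(h[...,2],390,260,60,60); 
print(h[288,398:446,2].tolist())
for th in(115,120,125):
  # rim ring
  m=(G>th).astype(np.uint8); n,l,st,c=cv2.connectedComponentsWithStats(m)
  i=l[ (int((288-260)*4)), int((411-390)*4)]
  e,_=el(l==i) if i else ((0,0),0)
  if i: p=np.array(e[0])/4-.375+[390,260];print('rim',th,p,np.array(e[1])/4,plane('top',p,.056))
m=np.zeros(h.shape[:2],np.uint8);q=((h[...,0]>105)&(h[...,0]<125)&(h[...,1]>130));m[255:340,235:320]=q[255:340,235:320]
_,c=el(m);b=cv2.minAreaRect(c);P=plane('top',b[0],.006);print('tray',b,P,proj('side',P))
```

```text
orange all 45 [120.08430862 246.84957886] [15.53941536 25.12577248]
orange all 60 [116.44459724 246.25358009] [14.65873909 15.99259281]
orange all 75 [116.40555763 246.24085236] [14.27669621 15.4992466 ]
orange disc 105 [116.1493721  246.13249588] [14.21089554 15.65528584] [0.56128118 0.27451259 0.113     ]
orange disc 115 [115.99164963 246.08560371] [13.98244381 15.45935726] [0.56135661 0.27477827 0.113     ]
orange disc 125 [115.80822563 246.0299778 ] [13.67848396 15.22224045] [0.56144615 0.27508741 0.113     ]
[59, 63, 64, 71, 71, 66, 76, 79, 102, 131, 138, 134, 134, 134, 110, 64, 104, 138, 110, 45, 48, 43, 45, 40, 43, 61, 77, 77, 91, 120, 122, 93, 72, 91, 122, 137, 132, 130, 132, 113, 79, 79, 100, 124, 119, 116, 121, 121]
rim 115 [421.6776886  287.53011703] [30.10801315 31.35654449] [ 0.50091097 -0.24206291  0.056     ]
rim 120 [421.66420364 287.52878761] [29.73181534 31.0678978 ] [ 0.50091309 -0.24203914  0.056     ]
rim 125 [421.63139343 287.51369286] [29.39424324 30.65268135] [ 0.50093903 -0.24198192  0.056     ]
tray ((276.36395263671875, 297.2032775878906), (52.85362243652344, 53.36577224731445), 76.67547607421875) [0.48302573 0.01812599 0.006     ] [[261.52113958 275.26278754]]
```

```bash
cat >> h.py <<'E'
from scipy.spatial.transform import Rotation as Ro
def delta(target,yaw=None):
    s=state();R=Ro.from_euler('xyz',s['ee_rot'],degrees=True)
    d=R.inv().apply(np.array(target)-s['tcp_pos']);y=s['ee_rot'][2] if yaw is None else yaw
    r=(R.inv()*Ro.from_euler('xyz',[180,0,y],degrees=True)).as_rotvec()
    print('t',round(s['clock'],2),'tcp',s['tcp_pos'].round(4),s['ee_rot'].round(2),'F',s['wrist_force'].round(1),'gap',round(s['finger_gap'],4));print('delta',d.round(4),'rot',r.round(4))
E
python3 - <<'E'
from h import *
print(tri((254.5,164.5),(116.3,246.2)), proj('side',[.5613,.2746,.113]))
print(tri((335,340.75),(421.7,287.5)), proj('side',[.5009,-.242,.056]))
delta([.5613,.2746,.2])
delta([.5613,.2746,.2],-90)
E
```

```text
[0.56224983 0.2749226  0.11113708] [[253.77340449 163.82770523]]
[ 0.50104693 -0.24245942  0.05451379] [[334.76655296 339.74450163]]
t 0.1 tcp [0.2539 0.5705 0.2326] [ 1.7989e+02 -1.0000e-02 -2.4000e+01] F [ 0.3 -0.7  0. ] gap 0.087
delta [0.4012 0.1452 0.0329] rot [ 0.002  -0.0001 -0.    ]
t 0.1 tcp [0.2539 0.5705 0.2326] [ 1.7989e+02 -1.0000e-02 -2.4000e+01] F [ 0.3 -0.7  0. ] gap 0.087
delta [0.4012 0.1452 0.0329] rot [ 0.0017 -0.0012  1.1519]
```

```bash
python3 -m handwheel '[{"delta_pos":[0.057,0.021,0.005],"rot":[0,0,0.164],"jaw":1},{"delta_pos":[0.115,0.042,0.009],"rot":[0,0,0.328],"jaw":1},{"delta_pos":[0.172,0.062,0.014],"rot":[0,0,0.492],"jaw":1},{"delta_pos":[0.23,0.083,0.019],"rot":[0,0,0.656],"jaw":1},{"delta_pos":[0.287,0.104,0.024],"rot":[0,0,0.82],"jaw":1}]' 50
python3 - <<'E'
from h import *
delta([.5613,.2746,.18],-90)
E
```

```text
clock: 0.72
tcp_pos: [0.4748, 0.3571, 0.2083]
ee_rot: [179.9, -0.1, -71.3]
wrist_force: [1.0, 1.0, -0.2]
finger_gap: 0.0872
t 0.72 tcp [0.4748 0.3571 0.2083] [ 1.799e+02 -1.000e-01 -7.128e+01] F [ 1.   1.  -0.2] gap 0.0872
delta [ 0.1058 -0.0555  0.0284] rot [ 0.0015 -0.0021  0.3267]
```

```bash
python3 -m handwheel '[{"delta_pos":[0.053,-0.028,0.014],"rot":[0.001,-0.002,0.16],"jaw":1},{"delta_pos":[0.106,-0.0555,0.028],"rot":[0.0015,-0.002,0.327],"jaw":1},{"delta_pos":[0.106,-0.0555,0.028],"rot":[0.0015,-0.002,0.327],"jaw":1},{"delta_pos":[0.106,-0.0555,0.028],"rot":[0.0015,-0.002,0.327],"jaw":1}]'
python3 - <<'E'
from h import *
cv2.imwrite("pics/s1.png",cv2.resize(capture("side")[60:300,160:400],None,fx=2.5,fy=2.5))
delta([.5616,.2748,.080],-90)
E
```

```text
clock: 1.23
tcp_pos: [0.5613, 0.2741, 0.1799]
ee_rot: [180.0, -0.0, -90.0]
wrist_force: [0.3, 0.7, -0.1]
finger_gap: 0.0868
t 1.27 tcp [0.561  0.2749 0.1803] [179.99  -0.   -89.96] F [-0.5  0.6 -0.2] gap 0.087
delta [ 1.000e-04 -6.000e-04  1.003e-01] rot [ 0.0002 -0.      0.0006]
```

View pics/s1.png

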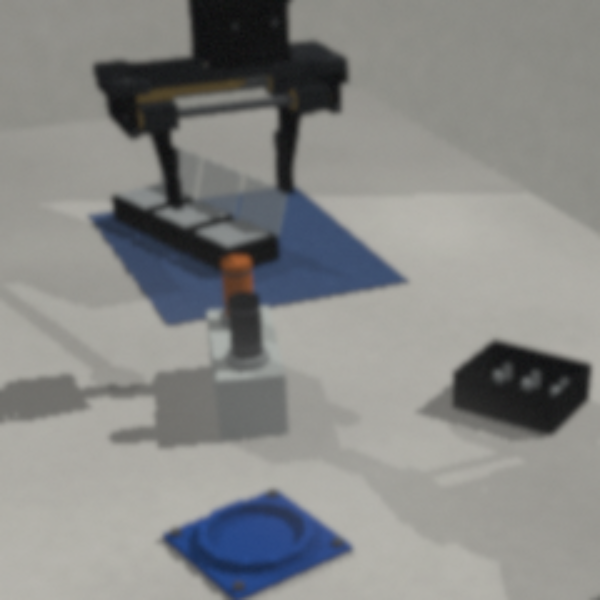

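The side view shows the open gripper centred over the orange handle at crop (237,262). Descending now.

```bash
python3 -m handwheel '[{"delta_pos":[0,0,0.04],"rot":[0,0,0],"jaw":1},{"delta_pos":[0,0,0.07],"rot":[0,0,0],"jaw":1},{"delta_pos":[0,0,0.09],"rot":[0,0,0],"jaw":1},{"delta_pos":[0,0,0.1],"rot":[0,0,0],"jaw":1},{"delta_pos":[0,0,0.1],"rot":[0,0,0],"jaw":1}]'
python3 -m handwheel '[{"delta_pos":[0,0,0],"rot":[0,0,0],"jaw":0},{"delta_pos":[0,0,0],"rot":[0,0,0],"jaw":-0.2},{"delta_pos":[0,0,0],"rot":[0,0,0],"jaw":-1},{"delta_pos":[0,0,0],"rot":[0,0,0],"jaw":-1},{"delta_pos":[0,0,0],"rot":[0,0,0],"jaw":-1}]' 50
python3 -m handwheel '[{"delta_pos":[0,0,0],"rot":[0,0,0],"jaw":-1},{"delta_pos":[0,0,0],"rot":[0,0,0],"jaw":-1},{"delta_pos":[0,0,0],"rot":[0,0,0],"jaw":-1}]' 50
python3 - <<'E'
from h import *
delta([.5616,.2748,.080],-90)
E
```

```text
clock: 1.9
tcp_pos: [0.5605, 0.2756, 0.0804]
ee_rot: [180.0, -0.0, -89.9]
wrist_force: [-0.2, 0.4, 0.5]
finger_gap: 0.0871
clock: 2.52
tcp_pos: [0.5605, 0.2756, 0.0804]
ee_rot: [180.0, -0.0, -89.9]
wrist_force: [-0.2, -0.8, 0.0]
finger_gap: 0.0451
clock: 2.9
tcp_pos: [0.5607, 0.2756, 0.0805]
ee_rot: [180.0, -0.0, -89.9]
wrist_force: [0.6, -0.0, -0.6]
finger_gap: 0.025
t 2.9 tcp [0.5607 0.2756 0.0805] [ 1.800e+02 -1.000e-02 -8.988e+01] F [ 0.6 -0.  -0.6] gap 0.025
delta [ 0.0008 -0.0009  0.0005] rot [ 0.     -0.0001  0.0022]
```

```bash
python3 -m handwheel '[{"delta_pos":[0,0,-0.01],"rot":[0,0,0],"jaw":-1},{"delta_pos":[0,0,-0.035],"rot":[0,0,0],"jaw":-1},{"delta_pos":[0,0,-0.07],"rot":[0,0,0],"jaw":-1},{"delta_pos":[0,0,-0.11],"rot":[0,0,0],"jaw":-1},{"delta_pos":[0,0,-0.135],"rot":[0,0,0],"jaw":-1}]' 50
python3 - <<'E'
from h import *
cv2.imwrite("pics/s2.png",cv2.resize(capture("side")[60:300,160:400],None,fx=2.5,fy=2.5))
cv2.imwrite("pics/t2.png",capture("top"))
delta([.5009,-.242,.190],-90)
E
```

```text
clock: 3.52
tcp_pos: [0.561, 0.2759, 0.2184]
ee_rot: [-179.9, 0.1, -89.9]
wrist_force: [0.7, 0.3, -0.6]
finger_gap: 0.0248
t 3.62 tcp [0.5621 0.2765 0.2197] [-179.64    0.24  -89.85] F [-0.5  0.4 -1.2] gap 0.025
delta [0.5185 0.0627 0.0271] rot [-0.0062  0.0041  0.0026]
```

View pics/s2.png

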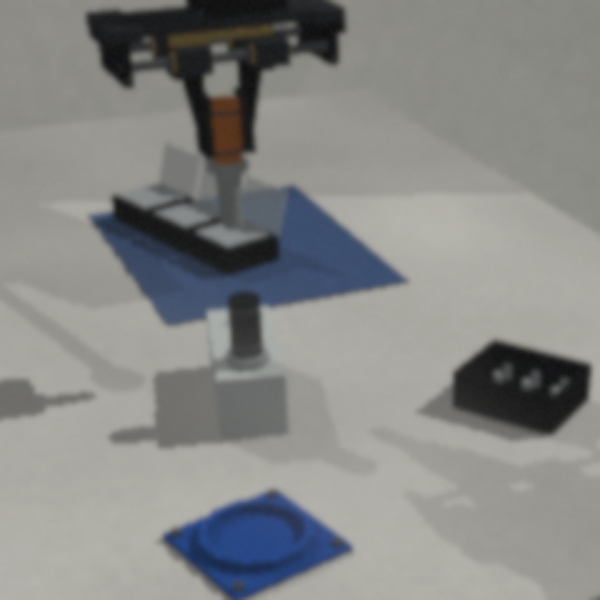

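```bash
python3 -m handwheel '[{"delta_pos":[0.025,0.003,0],"rot":[-0.003,0.002,0],"jaw":-1},{"delta_pos":[0.075,0.009,0],"rot":[-0.006,0.004,0.002],"jaw":-1},{"delta_pos":[0.13,0.016,0],"rot":[-0.006,0.004,0.002],"jaw":-1},{"delta_pos":[0.185,0.022,0],"rot":[-0.006,0.004,0.002],"jaw":-1},{"delta_pos":[0.24,0.029,0],"rot":[-0.006,0.004,0.002],"jaw":-1}]' 50
python3 -m handwheel '[{"delta_pos":[0.055,0.007,0],"rot":[0,0,0],"jaw":-1},{"delta_pos":[0.11,0.013,0],"rot":[0,0,0],"jaw":-1},{"delta_pos":[0.165,0.02,0],"rot":[0,0,0],"jaw":-1},{"delta_pos":[0.205,0.025,0],"rot":[0,0,0],"jaw":-1},{"delta_pos":[0.22,0.027,0],"rot":[0,0,0],"jaw":-1}]' 50
python3 - <<'E'
from h import *
delta([.5009,-.242,.190],-90)
E
```

```text
clock: 4.25
tcp_pos: [0.5319, 0.0337, 0.2171]
ee_rot: [179.8, -0.0, -90.0]
wrist_force: [1.6, 0.1, -1.1]
finger_gap: 0.0253
clock: 4.88
tcp_pos: [0.5027, -0.1886, 0.216]
ee_rot: [179.7, -0.0, -90.2]
wrist_force: [0.0, 0.6, -1.5]
finger_gap: 0.0252
t 4.88 tcp [ 0.5027 -0.1886  0.216 ] [ 1.7966e+02 -1.0000e-02 -9.0190e+01] F [ 0.   0.6 -1.5] gap 0.0252
delta [0.0534 0.0015 0.026 ] rot [ 0.006  -0.0002 -0.0033]
```

```bash
python3 -m handwheel '[{"delta_pos":[0.03,0.001,0.01],"rot":[0.003,0,-0.002],"jaw":-1},{"delta_pos":[0.0534,0.0015,0.03],"rot":[0.006,0,-0.0033],"jaw":-1},{"delta_pos":[0.0534,0.0015,0.05],"rot":[0.006,0,-0.0033],"jaw":-1},{"delta_pos":[0.0534,0.0015,0.06],"rot":[0.006,0,-0.0033],"jaw":-1},{"delta_pos":[0.0534,0.0015,0.06],"rot":[0.006,0,-0.0033],"jaw":-1}]' 50
python3 -m handwheel '[{"delta_pos":[0,0,0],"rot":[0,0,0],"jaw":-1},{"delta_pos":[0,0,0],"rot":[0,0,0],"jaw":-1}]' 50
python3 - <<'E'
from h import *
delta([.5009,-.242,.150],-90)
s=capture("side");t=capture("top")
cv2.imwrite("pics/s3r.png",s);cv2.imwrite("pics/t3r.png",t)
cv2.imwrite("pics/s3.png",cv2.resize(s[220:400,250:430],None,fx=3.3,fy=3.3,interpolation=cv2.INTER_CUBIC))
cv2.imwrite("pics/t3.png",cv2.resize(t[200:350,350:500],None,fx=3.5,fy=3.5,interpolation=cv2.INTER_CUBIC))
E
```

```text
clock: 5.5
tcp_pos: [0.5001, -0.2415, 0.1551]
ee_rot: [179.9, 0.0, -90.0]
wrist_force: [0.1, -0.1, -0.4]
finger_gap: 0.0249
clock: 5.75
tcp_pos: [0.5006, -0.2413, 0.1559]
ee_rot: [180.0, -0.0, -89.9]
wrist_force: [0.1, -0.7, -0.5]
finger_gap: 0.0251
t 5.75 tcp [ 0.5006 -0.2413  0.1559] [179.95  -0.   -89.92] F [ 0.1 -0.7 -0.5] gap 0.0251
delta [ 0.0007 -0.0003  0.0059] rot [ 0.0008 -0.0001  0.0014]
```

View pics/s3.png

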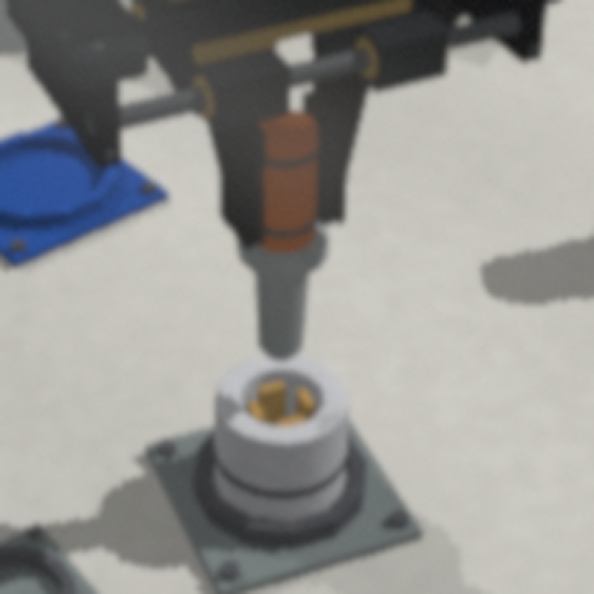

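View pics/t3.png

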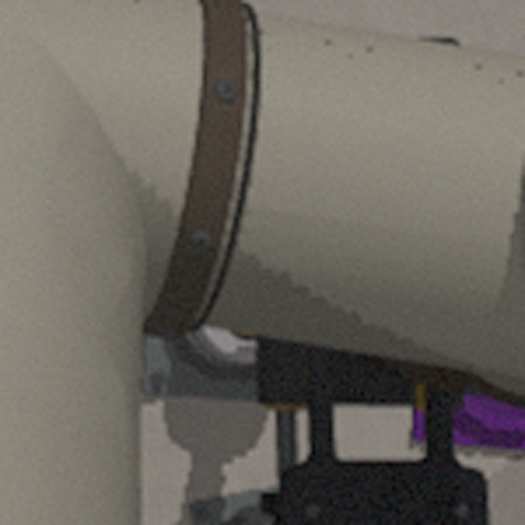

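The side view shows the shank tip just over the holder mouth, tip near crop (281,350) and mouth near (283,400). The top view is blocked by the arm. I'll compare the axes numerically.

Run:
```python
from h import *
s=cv2.imread("pics/s3r.png");g=cv2.cvtColor(s,cv2.COLOR_BGR2GRAY).astype(float)
tx,ty,tz=.5006,-.2413,.1559; tip=tz-.0755
for z in(tip+.005,tip+.02,tip+.04,tip+.054,tip+.07,tip+.1,.056): print(round(z-tip,3),proj('side',[tx,ty,z]).round(2))
print('rim pred',proj('side',[.5009,-.242,.056]).round(2))
# edges of shank on rows
for v in(305,309,313,317,321,325):
    r=cv2.resize(g[v:v+1,318:358],None,fx=4,fy=1,interpolation=cv2.INTER_CUBIC)[0]
    d=np.diff(cv2.GaussianBlur(r.reshape(1,-1),(9,1),0)[0]);a=d[:80].argmin();b=80+d[80:].argmax()
    print(v,318+a/4,318+b/4,'mid',318+(a+b)/8)
# rim outer ellipse
G=cv2.resize(g[320:385,305:370],None,fx=4,fy=4,interpolation=cv2.INTER_CUBIC)
for y in (345,349,353,357):print(y,[int(x) for x in g[y,308:364]])
```

```text
0.005 [[334.66 322.7 ]]
0.02 [[334.82 313.85]]
0.04 [[335.05 301.73]]
0.054 [[335.21 293.03]]
0.07 [[335.4  282.85]]
0.1 [[335.77 263.07]]
-0.024 [[334.34 339.49]]
rim pred [[334.77 339.74]]
305 327.5 342.75 mid 335.125
309 327.5 342.5 mid 335.0
313 327.75 342.25 mid 335.0
317 328.0 342.0 mid 335.0
321 328.25 341.5 mid 334.875
325 329.0 340.75 mid 334.875
345 [194, 194, 195, 194, 195, 193, 175, 143, 125, 124, 125, 129, 139, 155, 168, 173, 165, 147, 140, 141, 136, 121, 104, 92, 87, 85, 86, 90, 96, 106, 113, 111, 109, 104, 98, 94, 109, 134, 159, 174, 178, 179, 179, 177, 178, 179, 173, 176, 189, 197, 197, 197, 196, 197, 197, 197]
349 [184, 182, 177, 172, 170, 162, 146, 126, 115, 114, 121, 135, 155, 169, 180, 186, 188, 190, 191, 190, 187, 182, 178, 171, 165, 166, 169, 172, 175, 176, 176, 178, 183, 185, 187, 189, 188, 185, 178, 172, 172, 171, 165, 157, 150, 146, 145, 140, 145, 166, 184, 194, 195, 197, 196, 196]
353 [122, 120, 115, 103, 87, 75, 82, 102, 110, 110, 109, 109, 108, 107, 107, 111, 116, 121, 130, 138, 148, 156, 161, 164, 167, 170, 172, 174, 178, 177, 174, 170, 167, 164, 161, 156, 149, 138, 133, 131, 131, 132, 136, 139, 142, 146, 138, 117, 107, 115, 129, 149, 171, 188, 196, 196]
357 [98, 85, 70, 59, 57, 59, 65, 85, 101, 110, 109, 108, 108, 107, 105, 106, 105, 105, 105, 106, 106, 106, 107, 107, 106, 108, 107, 107, 108, 107, 107, 109, 110, 111, 112, 112, 116, 119, 123, 126, 129, 131, 136, 139, 142, 141, 126, 100, 80, 80, 89, 102, 119, 135, 157, 178]
```

```bash
python3 -m handwheel '[{"delta_pos":[0.0003,-0.0004,0.01],"rot":[0.0008,0,0.0014],"jaw":-1},{"delta_pos":[0.0003,-0.0004,0.02],"rot":[0.0008,0,0.0014],"jaw":-1},{"delta_pos":[0.0003,-0.0004,0.027],"rot":[0.0008,0,0.0014],"jaw":-1},{"delta_pos":[0.0003,-0.0004,0.03],"rot":[0.0008,0,0.0014],"jaw":-1},{"delta_pos":[0.0003,-0.0004,0.03],"rot":[0.0008,0,0.0014],"jaw":-1}]' 60
python3 - <<'E'
from h import *
delta([.5010,-.2416,.12],-90)
s=capture("side")
cv2.imwrite("pics/s4.png",cv2.resize(s[220:400,250:430],None,fx=3.3,fy=3.3,interpolation=cv2.INTER_CUBIC))
E
```

```text
clock: 6.48
tcp_pos: [0.5007, -0.2417, 0.1254]
ee_rot: [180.0, 0.0, -90.0]
wrist_force: [0.7, 0.5, -1.6]
finger_gap: 0.0249
t 6.47 tcp [ 0.5007 -0.2417  0.1254] [179.95   0.   -90.01] F [ 0.7  0.5 -1.6] gap 0.0249
delta [-0.0001 -0.0003  0.0054] rot [ 0.0009  0.     -0.0003]
```

View pics/s4.png

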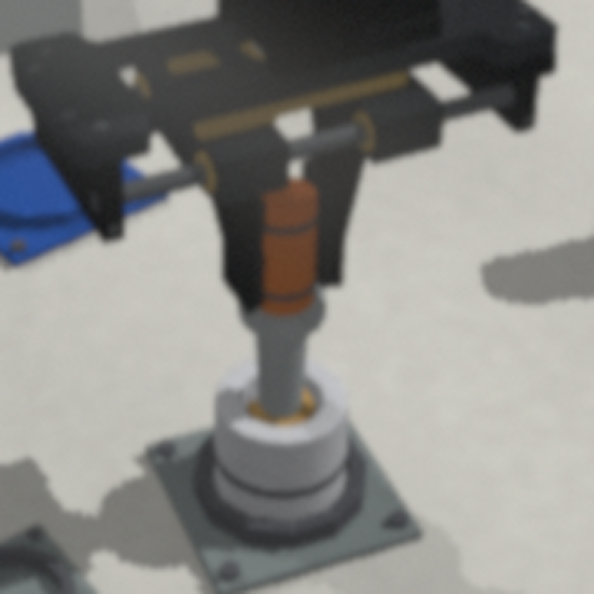

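The tip is now inside the mouth at crop (281,410), centred, with no contact force. Pressing in small steps.

```bash
python3 -m handwheel '[{"delta_pos":[0,0,0.002],"rot":[0,0,0],"jaw":-1},{"delta_pos":[0,0,0.004],"rot":[0,0,0],"jaw":-1},{"delta_pos":[0,0,0.006],"rot":[0,0,0],"jaw":-1},{"delta_pos":[0,0,0.006],"rot":[0,0,0],"jaw":-1}]' 60
python3 -m handwheel '[{"delta_pos":[0,0,0.002],"rot":[0,0,0],"jaw":-1},{"delta_pos":[0,0,0.004],"rot":[0,0,0],"jaw":-1},{"delta_pos":[0,0,0.006],"rot":[0,0,0],"jaw":-1},{"delta_pos":[0,0,0.006],"rot":[0,0,0],"jaw":-1}]' 60
```

```text
clock: 7.02
tcp_pos: [0.5011, -0.2417, 0.1196]
ee_rot: [-180.0, -0.0, -90.0]
wrist_force: [0.6, -0.6, -1.4]
finger_gap: 0.025
clock: 7.52
tcp_pos: [0.5012, -0.2417, 0.1135]
ee_rot: [-180.0, -0.0, -90.0]
wrist_force: [0.4, 0.6, -0.1]
finger_gap: 0.0251
```

```bash
python3 -m handwheel '[{"delta_pos":[0,0,0.002],"rot":[0,0,0],"jaw":-1},{"delta_pos":[0,0,0.004],"rot":[0,0,0],"jaw":-1},{"delta_pos":[0,0,0.006],"rot":[0,0,0],"jaw":-1},{"delta_pos":[0,0,0.007],"rot":[0,0,0],"jaw":-1},{"delta_pos":[0,0,0.007],"rot":[0,0,0],"jaw":-1}]' 60
python3 -m handwheel '[{"delta_pos":[0,0,0.001],"rot":[0,0,0],"jaw":-1},{"delta_pos":[0,0,0.001],"rot":[0,0,0],"jaw":-1}]' 60
python3 -m handwheel '[{"delta_pos":[0,0,0.001],"rot":[0,0,0],"jaw":-1},{"delta_pos":[0,0,0.001],"rot":[0,0,0],"jaw":-1}]' 60
python3 -m handwheel '[{"delta_pos":[0,0,0.001],"rot":[0,0,0],"jaw":-1},{"delta_pos":[0,0,0.001],"rot":[0,0,0],"jaw":-1}]' 60
```

```text
clock: 8.15
tcp_pos: [0.5013, -0.2417, 0.1066]
ee_rot: [-180.0, -0.0, -90.0]
wrist_force: [-0.2, -0.1, 1.7]
finger_gap: 0.0252
clock: 8.4
tcp_pos: [0.5013, -0.2418, 0.1056]
ee_rot: [-180.0, -0.0, -90.0]
wrist_force: [0.0, -0.1, 3.5]
finger_gap: 0.0248
clock: 8.65
tcp_pos: [0.5013, -0.2418, 0.1046]
ee_rot: [-180.0, -0.0, -90.0]
wrist_force: [-0.4, -0.4, 4.2]
finger_gap: 0.0247
clock: 8.9
tcp_pos: [0.5014, -0.2418, 0.1036]
ee_rot: [-180.0, -0.0, -90.0]
wrist_force: [-1.4, -0.7, 3.5]
finger_gap: 0.0248
```

```bash
for i in 1; do :; done
python3 -m handwheel '[{"delta_pos":[0,0,0.001],"rot":[0,0,0],"jaw":-1},{"delta_pos":[0,0,0.001],"rot":[0,0,0],"jaw":-1}]' 60 | egrep 'tcp|force'
python3 -m handwheel '[{"delta_pos":[0,0,0.001],"rot":[0,0,0],"jaw":-1},{"delta_pos":[0,0,0.001],"rot":[0,0,0],"jaw":-1}]' 60| egrep 'tcp|force'
python3 -m handwheel '[{"delta_pos":[0,0,0.001],"rot":[0,0,0],"jaw":-1},{"delta_pos":[0,0,0.001],"rot":[0,0,0],"jaw":-1}]' 60| egrep 'tcp|force'
```

```text
tcp_pos: [0.5013, -0.2418, 0.1025]
wrist_force: [-1.1, 0.5, 2.9]
tcp_pos: [0.5014, -0.2418, 0.1015]
wrist_force: [-0.4, 1.2, 4.7]
tcp_pos: [0.5014, -0.2418, 0.1006]
wrist_force: [-1.3, 0.4, 5.6]
```

```bash
python3 -m handwheel '[{"delta_pos":[0,0,0.001],"rot":[0,0,0],"jaw":-1},{"delta_pos":[0,0,0.001],"rot":[0,0,0],"jaw":-1}]' 60 | egrep 'tcp|force'
python3 -m handwheel '[{"delta_pos":[0,0,0.001],"rot":[0,0,0],"jaw":-1},{"delta_pos":[0,0,0.001],"rot":[0,0,0],"jaw":-1}]' 60| egrep 'tcp|force'
```

```text
tcp_pos: [0.5014, -0.2419, 0.1003]
wrist_force: [-1.7, 0.7, 8.6]
tcp_pos: [0.5015, -0.2419, 0.1003]
wrist_force: [-1.7, 2.3, 9.9]
```

```bash
python3 -m handwheel '[{"delta_pos":[0,0,0.001],"rot":[0,0,0],"jaw":-1},{"delta_pos":[0,0,0.001],"rot":[0,0,0],"jaw":-1}]' 60 | egrep 'tcp|force'
```

```text
tcp_pos: [0.5015, -0.2419, 0.1003]
wrist_force: [-1.8, 1.9, 10.3]
```

```bash
python3 -m handwheel '[{"delta_pos":[0,0,0.002],"rot":[0,0,0],"jaw":-1},{"delta_pos":[0,0,0.002],"rot":[0,0,0],"jaw":-1}]' 60 | egrep 'tcp|force'
```

```text
tcp_pos: [0.5015, -0.2419, 0.0999]
wrist_force: [-2.8, 2.6, 13.1]
```

```bash
python3 -m handwheel '[{"delta_pos":[0,0,0.003],"rot":[0,0,0],"jaw":-1},{"delta_pos":[0,0,0.003],"rot":[0,0,0],"jaw":-1}]' 60 | egrep 'tcp|force'
```

```text
tcp_pos: [0.5016, -0.242, 0.0997]
wrist_force: [-4.4, 4.2, 18.9]
```

```bash
python3 -m handwheel '[{"delta_pos":[0,0,0.0035],"rot":[0,0,0],"jaw":-1},{"delta_pos":[0,0,0.0035],"rot":[0,0,0],"jaw":-1}]' 60 | egrep 'tcp|force'
python3 - <<'E'
from h import *
delta([.5010,-.2418,.1],-90)
s=capture("side")
cv2.imwrite("pics/s5r.png",s)
cv2.imwrite("pics/s5.png",cv2.resize(s[220:400,250:430],None,fx=3.3,fy=3.3,interpolation=cv2.INTER_CUBIC))
E
```

```text
tcp_pos: [0.5016, -0.2421, 0.0996]
wrist_force: [-5.2, 4.4, 22.7]
t 11.15 tcp [ 0.5016 -0.2421  0.0996] [-179.89   -0.22  -89.77] F [-5.2  4.4 22.7] gap 0.0249
delta [-0.0003  0.0006 -0.0004] rot [-0.0019 -0.0038  0.004 ]
```

View pics/s5.png

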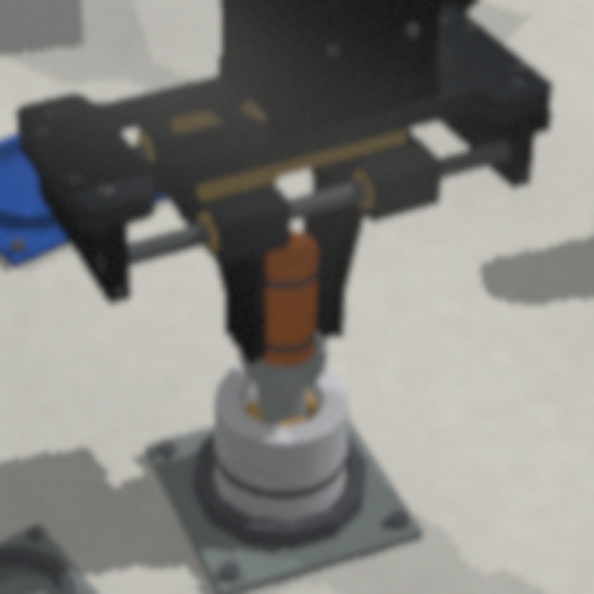

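The flange now sits about 18 mm above the rim. Force rose about 16 N/mm while the TCP stood still, so this is the stop. Easing off, then a smooth lift.

```bash
python3 -m handwheel '[{"delta_pos":[0,0.0003,0],"rot":[0,0,0],"jaw":-1},{"delta_pos":[0,0.0003,-0.0005],"rot":[-0.001,-0.002,0.002],"jaw":-1},{"delta_pos":[0,0.0003,-0.0005],"rot":[-0.002,-0.004,0.004],"jaw":-1},{"delta_pos":[0,0.0003,-0.0005],"rot":[-0.002,-0.004,0.004],"jaw":-1}]' 60 | egrep 'tcp|force'
python3 -m handwheel '[{"delta_pos":[0,0,-0.0005],"rot":[0,0,0],"jaw":-1},{"delta_pos":[0,0,-0.0015],"rot":[0,0,0],"jaw":-1},{"delta_pos":[0,0,-0.003],"rot":[0,0,0],"jaw":-1},{"delta_pos":[0,0,-0.0045],"rot":[0,0,0],"jaw":-1},{"delta_pos":[0,0,-0.006],"rot":[0,0,0],"jaw":-1}]' 60 | egrep 'tcp|force'
python3 - <<'E'
from h import *
delta([.5010,-.2418,.15],-90)
s=capture("side")
cv2.imwrite("pics/s6r.png",s)
cv2.imwrite("pics/s6.png",cv2.resize(s[220:400,250:430],None,fx=3.3,fy=3.3,interpolation=cv2.INTER_CUBIC))
E
```

```text
tcp_pos: [0.5015, -0.242, 0.1004]
wrist_force: [-1.5, 3.0, 6.9]
tcp_pos: [0.5011, -0.242, 0.106]
wrist_force: [-1.0, 0.3, -3.5]
t 12.32 tcp [ 0.5011 -0.242   0.106 ] [ 1.7993e+02  3.0000e-02 -9.0000e+01] F [-1.   0.3 -3.5] gap 0.025
delta [-0.0002  0.0002 -0.044 ] rot [ 0.0012  0.0005 -0.    ]
```

View pics/s6.png

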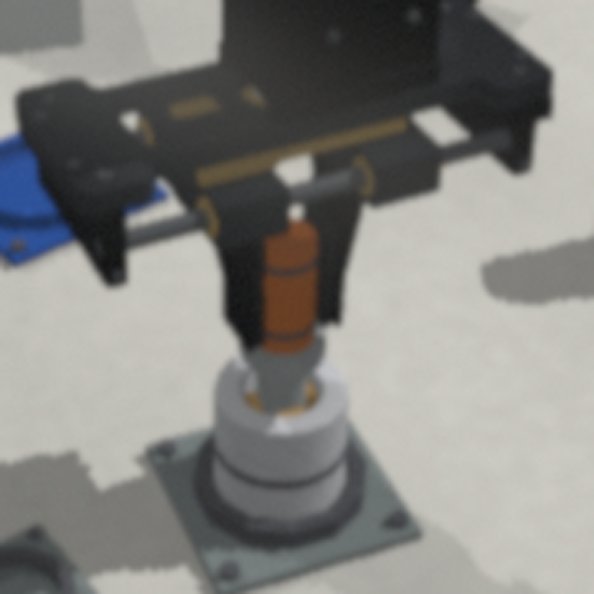

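The band moved up from crop y≈490 to 482 and Fz is −3.5 N, the tool plus holder weight, so the holder is coming along. Continuing.

```bash
python3 -m handwheel '[{"delta_pos":[0,0,-0.002],"rot":[0.001,0,0],"jaw":-1},{"delta_pos":[0,0,-0.006],"rot":[0.001,0,0],"jaw":-1},{"delta_pos":[0,0,-0.012],"rot":[0.001,0,0],"jaw":-1},{"delta_pos":[0,0,-0.017],"rot":[0.001,0,0],"jaw":-1},{"delta_pos":[0,0,-0.02],"rot":[0.001,0,0],"jaw":-1}]' 60 | egrep 'tcp|force'
python3 -m handwheel '[{"delta_pos":[0,0,-0.003],"rot":[0,0,0],"jaw":-1},{"delta_pos":[0,0,-0.009],"rot":[0,0,0],"jaw":-1},{"delta_pos":[0,0,-0.015],"rot":[0,0,0],"jaw":-1},{"delta_pos":[0,0,-0.018],"rot":[0,0,0],"jaw":-1},{"delta_pos":[0,0,-0.02],"rot":[0,0,0],"jaw":-1}]' 60 | egrep 'tcp|force'
python3 - <<'E'
from h import *
delta([.4830,.0181,.15],-90)
s=capture("side")
cv2.imwrite("pics/s7r.png",s)
cv2.imwrite("pics/s7.png",cv2.resize(s[200:400,250:430],None,fx=3,fy=3,interpolation=cv2.INTER_CUBIC))
E
```

```text
tcp_pos: [0.5016, -0.2421, 0.127]
wrist_force: [0.4, 0.3, -4.5]
tcp_pos: [0.5016, -0.2421, 0.1472]
wrist_force: [-0.3, 0.5, -3.1]
t 13.62 tcp [ 0.5016 -0.2421  0.1472] [-1.7991e+02  1.0000e-02 -9.0000e+01] F [-0.3  0.5 -3.1] gap 0.0249
delta [-0.2602  0.0185 -0.0028] rot [-0.0016  0.0002  0.0001]
```

View pics/s7.png

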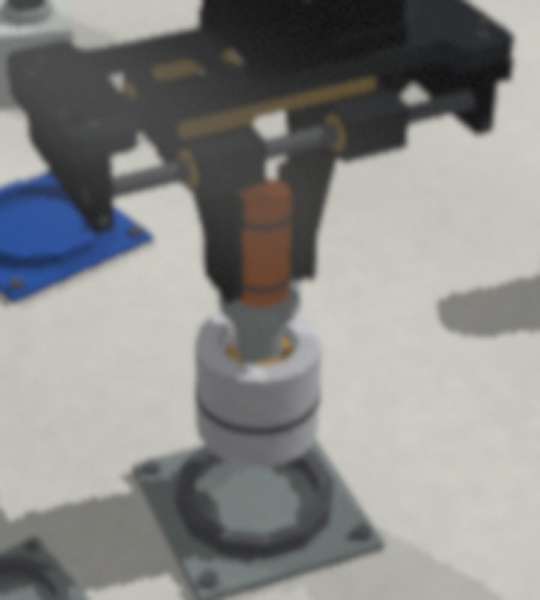

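The holder hangs from the taper at crop (258,390), with the empty nest below at (260,500). Carrying it to the tray smoothly.

```bash
python3 -m handwheel '[{"delta_pos":[-0.006,0.0005,0],"rot":[-0.0016,0,0],"jaw":-1},{"delta_pos":[-0.02,0.0015,0],"rot":[-0.0016,0,0],"jaw":-1},{"delta_pos":[-0.04,0.003,0],"rot":[-0.0016,0,0],"jaw":-1},{"delta_pos":[-0.06,0.0045,0],"rot":[-0.0016,0,0],"jaw":-1},{"delta_pos":[-0.08,0.006,0],"rot":[-0.0016,0,0],"jaw":-1}]' 60 | egrep 'tcp|force'
python3 -m handwheel '[{"delta_pos":[-0.02,0.0014,0],"rot":[0,0,0],"jaw":-1},{"delta_pos":[-0.04,0.0028,0],"rot":[0,0,0],"jaw":-1},{"delta_pos":[-0.06,0.0042,0],"rot":[0,0,0],"jaw":-1},{"delta_pos":[-0.08,0.0057,0],"rot":[0,0,0],"jaw":-1},{"delta_pos":[-0.1,0.007,0],"rot":[0,0,0],"jaw":-1}]' 60 | egrep 'tcp|force'
python3 - <<'E'
from h import *
delta([.4830,.0181,.14],-90)
E
```

```text
tcp_pos: [0.4953, -0.1606, 0.1472]
wrist_force: [-0.3, 0.3, -2.9]
tcp_pos: [0.4877, -0.0592, 0.1473]
wrist_force: [0.2, 0.0, -3.8]
t 14.93 tcp [ 0.4877 -0.0592  0.1473] [ 1.7999e+02  2.0000e-02 -8.9930e+01] F [ 0.2  0.  -3.8] gap 0.0249
delta [-0.0773  0.0046  0.0073] rot [0.0002 0.0004 0.0012]
```

```bash
python3 -m handwheel '[{"delta_pos":[-0.02,0.001,0],"rot":[0,0,0],"jaw":-1},{"delta_pos":[-0.042,0.002,0],"rot":[0,0,0],"jaw":-1},{"delta_pos":[-0.062,0.0035,0],"rot":[0,0,0],"jaw":-1},{"delta_pos":[-0.073,0.0045,0],"rot":[0,0,0],"jaw":-1},{"delta_pos":[-0.0773,0.0046,0],"rot":[0,0,0],"jaw":-1}]' 60 | egrep 'tcp|force'
python3 -m handwheel '[{"delta_pos":[0,0,0.002],"rot":[0,0,0],"jaw":-1},{"delta_pos":[0,0,0.006],"rot":[0,0,0],"jaw":-1},{"delta_pos":[0,0,0.012],"rot":[0,0,0],"jaw":-1},{"delta_pos":[0,0,0.017],"rot":[0,0,0],"jaw":-1},{"delta_pos":[0,0,0.02],"rot":[0,0,0],"jaw":-1}]' 60 | egrep 'tcp|force'
python3 - <<'E'
from h import *
delta([.4830,.0181,.1004],-90)
s=capture("side")
cv2.imwrite("pics/s8.png",cv2.resize(s[150:330,170:350],None,fx=3.3,fy=3.3,interpolation=cv2.INTER_CUBIC))
cv2.imwrite("pics/t8.png",cv2.resize(capture("top")[180:380,190:390],None,fx=3,fy=3,interpolation=cv2.INTER_CUBIC))
E
```

```text
tcp_pos: [0.4827, 0.0188, 0.1473]
wrist_force: [1.1, -0.3, -2.7]
tcp_pos: [0.4825, 0.0185, 0.1268]
wrist_force: [-0.5, -0.4, -3.9]
t 16.18 tcp [0.4825 0.0185 0.1268] [179.94   0.   -89.88] F [-0.5 -0.4 -3.9] gap 0.0249
delta [ 0.0004 -0.0005  0.0264] rot [0.0011 0.     0.002 ]
```

View pics/s8.png

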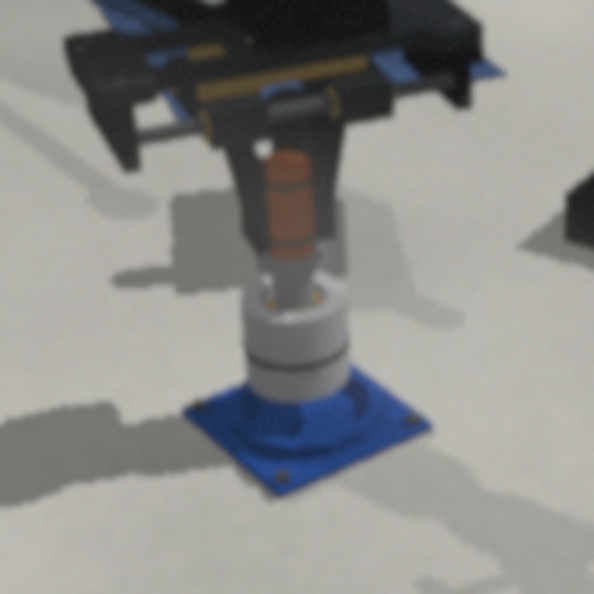

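View pics/t8.png

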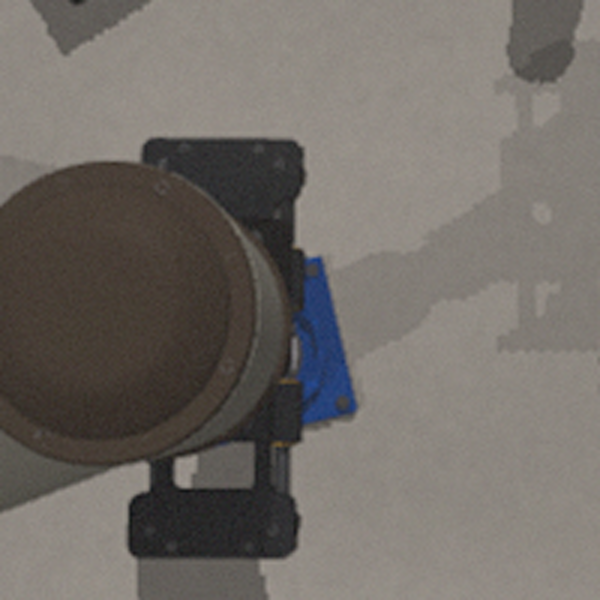

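The holder hangs centred above the ring, at crop (297,360) over the tray at (307,425). Lowering to just above contact.

```bash
python3 -m handwheel '[{"delta_pos":[0.0004,-0.0005,0.003],"rot":[0.001,0,0.002],"jaw":-1},{"delta_pos":[0.0004,-0.0005,0.008],"rot":[0.001,0,0.002],"jaw":-1},{"delta_pos":[0.0004,-0.0005,0.014],"rot":[0.001,0,0.002],"jaw":-1},{"delta_pos":[0.0004,-0.0005,0.019],"rot":[0.001,0,0.002],"jaw":-1},{"delta_pos":[0.0004,-0.0005,0.022],"rot":[0.001,0,0.002],"jaw":-1}]' 60 | egrep 'tcp|force'
python3 -m handwheel '[{"delta_pos":[0,0,0.001],"rot":[0,0,0],"jaw":-1},{"delta_pos":[0,0,0.002],"rot":[0,0,0],"jaw":-1},{"delta_pos":[0,0,0.002],"rot":[0,0,0],"jaw":-1}]' 60 | egrep 'tcp|force'
python3 -m handwheel '[{"delta_pos":[0,0,0.001],"rot":[0,0,0],"jaw":-1},{"delta_pos":[0,0,0.001],"rot":[0,0,0],"jaw":-1}]' 60 | egrep 'tcp|force'
```

```text
tcp_pos: [0.4828, 0.0182, 0.1044]
wrist_force: [-0.2, 0.1, -3.0]
tcp_pos: [0.4828, 0.0182, 0.1024]
wrist_force: [-0.4, -0.2, -2.3]
tcp_pos: [0.4828, 0.0182, 0.1014]
wrist_force: [-0.2, -0.2, -3.1]
```

```bash
python3 -m handwheel '[{"delta_pos":[0,0,0.001],"rot":[0,0,0],"jaw":-1},{"delta_pos":[0,0,0.001],"rot":[0,0,0],"jaw":-1}]' 60 | egrep 'tcp|force'
python3 -m handwheel '[{"delta_pos":[0,0,0.0005],"rot":[0,0,0],"jaw":-1},{"delta_pos":[0,0,0.0005],"rot":[0,0,0],"jaw":-1}]' 60 | egrep 'tcp|force'
python3 - <<'E'
from h import *
delta([.4830,.0181,.1004],-90)
s=capture("side")
cv2.imwrite("pics/s9.png",cv2.resize(s[150:330,170:350],None,fx=3.3,fy=3.3,interpolation=cv2.INTER_CUBIC))
E
```

```text
tcp_pos: [0.483, 0.0182, 0.1006]
wrist_force: [0.0, 0.2, -1.9]
tcp_pos: [0.483, 0.0182, 0.1005]
wrist_force: [-1.2, 0.5, 2.5]
t 18.02 tcp [0.483  0.0182 0.1005] [ 1.7999e+02 -1.0000e-02 -8.9970e+01] F [-1.2  0.5  2.5] gap 0.0251
delta [0.0001 0.     0.0001] rot [ 0.0002 -0.0002  0.0005]
```

View pics/s9.png

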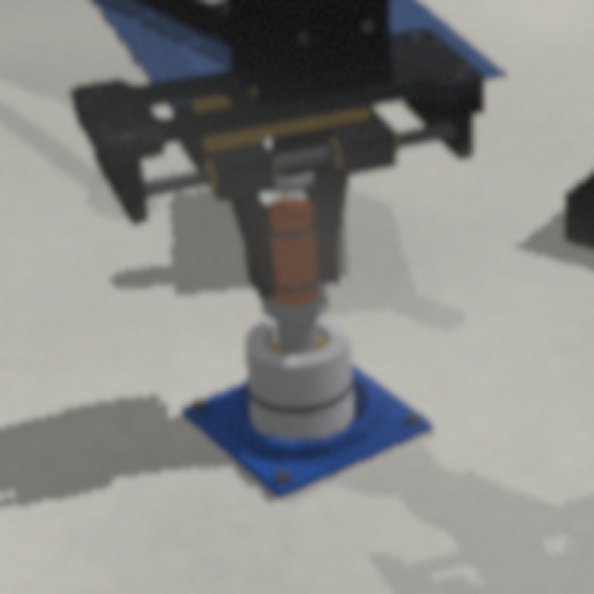

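The holder stands inside the ring at crop (300,400), with contact at the expected height. Releasing.

```bash
python3 -m handwheel '[{"delta_pos":[0,0,0],"rot":[0,0,0],"jaw":-0.3},{"delta_pos":[0,0,0],"rot":[0,0,0],"jaw":0},{"delta_pos":[0,0,0],"rot":[0,0,0],"jaw":0.4},{"delta_pos":[0,0,0],"rot":[0,0,0],"jaw":0.8},{"delta_pos":[0,0,0],"rot":[0,0,0],"jaw":0.8}]' 20
python3 -m handwheel '[{"delta_pos":[0,0,0],"rot":[0,0,0],"jaw":0.8},{"delta_pos":[0,0,-0.01],"rot":[0,0,0],"jaw":0.8},{"delta_pos":[0,0,-0.03],"rot":[0,0,0],"jaw":0.8},{"delta_pos":[0,0,-0.07],"rot":[0,0,0],"jaw":0.8},{"delta_pos":[0,0,-0.11],"rot":[0,0,0],"jaw":0.8}]'
python3 -m handwheel '[{"delta_pos":[0.03,0,-0.02],"rot":[0,0,0],"jaw":0.8},{"delta_pos":[0.08,0,-0.02],"rot":[0,0,0],"jaw":0.8},{"delta_pos":[0.13,0,-0.02],"rot":[0,0,0],"jaw":0.8},{"delta_pos":[0.18,0,-0.02],"rot":[0,0,0],"jaw":0.8},{"delta_pos":[0.23,0,-0.02],"rot":[0,0,0],"jaw":0.8}]'
python3 - <<'E'
from h import *
s=capture("side")
cv2.imwrite("pics/s10.png",s)
cv2.imwrite("pics/s10c.png",cv2.resize(s[180:330,190:340],None,fx=4,fy=4,interpolation=cv2.INTER_CUBIC))
cv2.imwrite("pics/t10.png",capture("top"))
E
```

```text
clock: 18.7
tcp_pos: [0.4831, 0.0182, 0.1005]
ee_rot: [180.0, -0.0, -90.0]
wrist_force: [-0.3, 0.6, -1.0]
finger_gap: 0.0623
clock: 19.32
tcp_pos: [0.483, 0.0182, 0.2123]
ee_rot: [-180.0, -0.0, -90.0]
wrist_force: [0.5, -0.9, -1.2]
finger_gap: 0.0785
clock: 19.95
tcp_pos: [0.483, -0.2135, 0.2333]
ee_rot: [-179.9, -0.0, -89.9]
wrist_force: [-0.0, 0.5, -0.3]
finger_gap: 0.0782
```

View pics/s10c.png

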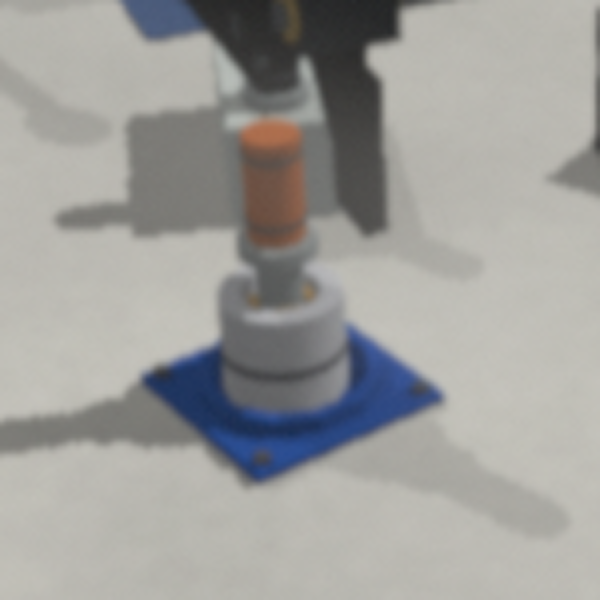

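View pics/t10.png

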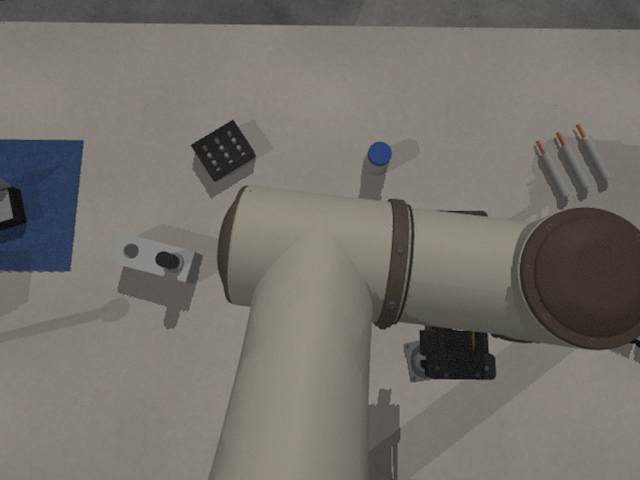

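The side view shows tool and holder upright inside the ring. The tool top is at crop (271,133) and the rim at (283,300). In the top view the spare, pin box and jar are where they were. One numeric check of the seating height follows.

Run:
```python
from h import *
for z in(.125,.129,.1328,.137,.056): print(z,proj('side',[.483,.0178,z]).round(2))
im=cv2.imread("pics/s10.png");A=cv2.resize(im[200:250,240:285],None,fx=4,fy=4,interpolation=cv2.INTER_CUBIC).astype(int)
m=(((A[...,2]-A[...,0])>60)&(A[...,2]>165)).astype(np.uint8)
c=max(cv2.findContours(m,cv2.RETR_EXTERNAL,cv2.CHAIN_APPROX_NONE)[0],key=cv2.contourArea);e=cv2.fitEllipse(c)
print(np.array(e[0])/4-.375+[240,200],np.array(e[1])/4)
```

```text
0.125 [[257.49 216.86]]
0.129 [[257.34 214.75]]
0.1328 [[257.2  212.74]]
0.137 [[257.04 210.5 ]]
0.056 [[259.92 251.74]]
[257.14241409 212.44462204] [ 4.93532705 12.31978321]
```

The measured top at (257.1, 212.4) corresponds to z ≈ 0.133 m, against 0.1328 m expected, so the taper is still fully seated and upright. Handing in.

```bash
python3 -c "
from plant import *
s=state();print(s['clock'],s['wrist_force'].round(1),s['qvel'].round(2));print(sign_off())"
```

```text
20.05 [ 0.4  1.  -1. ] [ 3.77 -1.16 -1.61 -1.43  0.05 -2.82]
the job is handed in; nothing more can be done
None
```

The job is done and handed in at about 20 s. I took the orange-handled tool from the rack and pressed it into the holder until the stop stopped it. I then lifted both by the handle and stood them inside the ring of the blue tray.

- **Seating:** the wrist force reached 22.7 N, the highest reading taken. It rose about 16 N per mm with the tip about 19 mm above the holder's underside, which fits the rubber stop.
- **Lift:** the wrist carried about 3.3 N, which is the tool plus the holder. The holder met the tray at the same height at which the taper was seated.
- **Final position:** after release the handle's top measured about 0.133 m in the side view, against 0.1328 m expected. The assembly stands upright in the ring and the gripper is clear.
- **Other things:** the spare, pin box and jar appear where they were.
- **Limits of the checks:** the arm hid the tray from the top camera at the end, so the last check used the side view only. The arm was still settling at up to 3.8 degrees/s when I handed in, about 0.23 m away from the parts. No check disagreed.

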